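Tip a blank up into the marking-out stand and slide it to the stop

ROBOT

A 6-joint arm with a two-finger parallel gripper is mounted at the origin on a cart in front of the work surface, level with it; the furniture and walls round the work are solid. World frame = base frame: x ahead of the robot, y to its left, z up, the work surface at z = 0. Lengths are in m, angles in degrees, forces in N, time in s.
With the tool pointing down it reaches from about 0.35 to 0.875 m from the base axis. Payload 4.2 kg.
Tool frame: the origin (TCP) lies midway between the tips of the shut fingers; the grasp point (between the pads) lies 19 mm behind it; z points along the fingers, y is the direction in which the jaws open and shut (so a half turn about z gives the same grasp; the last joint's range is limited). The gripper opens to 87 mm and grips with 3 to 60 N. Pads are 19 mm wide; open, the fingers measure 117 mm over their backs; the gripper's body (75 mm by 190 mm) begins 51 mm behind the grasp point.
Start: joints at [79.389, 22.042, 0.453, 0, -68.411, -14.817], TCP at [0.268, 0.564, 0.223] pointing down, gripper open.
Joint ranges: [-179.83, 179.83], [-69.29, 118.12], [-61.27, 80.66], [-181.25, 117.63], [-171.15, -9.14], [-177.46, 177.46]. Speed limits (degrees/s): [159.86, 159.86, 180, 180, 180, 180].

INTERFACE

Orientations are given as a 3x3 rotation matrix whose columns are the frame's x, y, z axes.
In Python, from station import r gives the robot as it stands.
- The arm moves only by the tool carry_out, never from a script. Its argument "steps" is a list of rows, each a list of 2 entries, a list of its own where there are three numbers: the shift along the tool's x, y, z in cm, then the turn about the tool's z in degrees. In form: [[[x, y, z], twist], ...]. A call has 1 to 20 rows; each row is the pose to reach, as a shift and turn from the pose measured when the call began, along the tool's axes at that moment; what a row does not reach only later rows make up. A row lasts 1/10 s, in which the tool goes at most 50 mm and 8.59 degrees, less where a joint would pass 70% of its speed; a pose out of reach is approached as far as the arm can. A call with a gripper value outside its range is refused whole. "gripper" is the gripper's target within -1 to 1 (fully open at 1, half-way at 0, shut at -1), set as the call begins (left out, the last holds). The fingers move at their own pace and stop on an object; the grip force is fixed at half the most. Time passes only in rows, so rows that repeat a pose let the fingers close. It gives the time, the measured TCP pose, the force and the opening at its end, in the units of the state.
- r.sense(): the state, without advancing time (a new reading comes with each control period).
- r.capture(name): name is "scene" or "top" or "wrist"; returns the picture (400x640x3 uint8, red, green, blue); there is no depth.
- r.calibration(name): a dict with "camera_matrix" (3x3 intrinsics, pixels), "world_from_camera" (4x4, takes a point from camera to world coordinates). Camera axes: x right, y up, looking along -z (the intrinsics and any distortion apply to the point x, -y, -z); pixel columns grow to the right and rows downward; lengths in m; the calibration is good to about 2 mm. The wrist camera is an equidistant fisheye: a pixel r from the principal point sees the ray r / f radians off the axis. A picture is of the moment at which its call begins: read the wrist's pose just before it. calibration takes no time and is no camera call; for the wrist camera it gives the pose at the moment of the call.
- r.finish_job(): hands the job in, once; it reports no verdict.
Trained networks look in the newest picture that a camera, given by its name, has taken for a name from the list of things; names that differ only in an ending like _2 or _b are one class to them, and where a whole thing is asked for, a point or a joint stands for the part that bears it (a point fixed in the world has none). Each returns a list of dicts, best first, with "confidence" (0 to 1); they miss things now and then, are a little off and sometimes report something else, mostly with a low value. They report only what shows in the picture. A call takes as long as a camera call. They do not tell look-alikes from the thing itself.
- r.cut_out(camera, target): "pixels" (400x640 bool, what is visible of it).
- r.place_of(camera, target): "centre" ([x, y, z] in m, in world coordinates, good to about 4 mm: a listed point, or the origin of a listed thing).
The state is a dict: "time_s": time; "joints": joint angles; "joint_velocities": joint speeds; "effort": joint torques, N m; "tcp_pos": TCP position; "ee_rot": TCP orientation; "wrist_force": force on the tool from outside, world axes, zero at the start; "moment": the same for the moment, N m; "gripper_width": opening from 0.0 (shut) to 1.0 (fully open).
Only numpy, scipy, OpenCV 4.12 (cv2) and the standard library are available. Lean on these libraries where they do the work, as an engineer would, in place of code of your own. Each camera call takes 0.05 s, during which the arm holds its last target. There are 200 camera calls.

TASK

The aluminium blank lies flat on the landing of the marking-out stand. Tip it up by its overhanging front edge so that its far edge drops into the trough and it leans flat against the sloped back rest, then push it along the trough until it just presses lightly on the end stop at the trough's far end, without ramming it, and leave it standing there. Leave the tools lying around where they are.

Things in the scene. Friction and masses are not known exactly. Their poses are not given: they have to be found in the camera images.
- stand: Fixed grey marking-out stand with an aluminium back rest, 280 (y) by 165 mm (x -70 to +95), foot plate 12 mm high. Origin on the worktop under the landing's rear edge, midway along; x points from the front (landing) to the back rest, here about to the robot's right, y along the trough to the end stop, away from the robot, z up. The landing is a level board, top 75 mm over the worktop, x from -55 to 0 mm.
- stand_lip (a point): Middle of the landing's rear top edge (stand x = 0, z = 75 mm), which is the front lip of the trough and runs along y. Axes as the stand's.
- stand_corner (a point): Middle of the trough's inner corner (stand x = 17, z = 60 mm). From it the 18 mm wide ledge rises forward at 20 degrees to x = 0, z = 66 mm, and the flat back rest goes up 85 mm along its slope, leaning back (to +x) 20 degrees from upright. Both span the full 280 mm, open at the ends. Axes as the stand's.
- stop: Dark steel end stop with a clamp screw, 20 mm wide (y), on the back rest somewhere from y = 70 to 115 mm in the stand's frame; it holds against a light push. Origin on its contact face, which looks along the stand's -y (to the robot), 34 mm up the slope from the ledge. It stands 17 mm out from the rest. Axes as the stand's.
- blank_center (a point): Centre of the loose aluminium plate (blank), 100 (x) by 130 (y) by 12 mm (z), 0.22 to 0.45 kg, round marks on its faces. At first it lies flat on the landing, axes about along the stand's, front edge overhanging the landing 29 to 37 mm, far edge 8 to 16 mm over the trough. Once in place: x axis down the slope, z into the rest, centre at x = 28, z = 109 mm in the stand's frame.
- blank_end (a point): Middle of the blank's +y end face, 65 mm from its centre; this face goes against the stop. Sliding the standing blank along the trough takes about 3 to 14 N. Axes as the blank's.
- square: Bystander: small steel machinist square lying flat, 91x70x14 mm, beside the stand's far part; origin at the centre of its underside.
- scriber: Bystander: yellow scriber, 136 mm long, 12 mm thick, behind the back rest; origin at the centre of its underside.
- pliers: Bystander: combination pliers with red handles, 243 mm long, left of the stand; origin at the centre of its underside.
- wrench: Bystander: steel adjustable wrench, 260 mm long, right of the stand; origin at the centre of its underside.
- stubby: Bystander: stubby screwdriver with a black ball handle, 85 mm long, front right; origin at the centre of its underside.
- marker: Bystander: teal and black marker, 134 mm long, front left; origin at the centre of its underside.
Not all that is in view belongs to the job. What is shaped like the part that bears blank_center but red is not meant.

How it is judged:
By the outcome, as a careful person would: the job done as asked, in the order asked, and still so for the second after the job is handed in, with the robot touching nothing.
It also fails if it takes over 61 s, if anything falls off the work surface, if the arm or the gripper's body presses on something with over 40 N, if the wrist force passes 120 N, or if a joint passes its speed limit or range.

## Working session

There is one attempt and no reset: what is moved stays moved. The work goes in short steps, Python scripts to look and compute and a tool call to move; the robot and the scene stay as the last step left them, time stands still between calls to the robot, and variables do not carry over. Pictures are saved under pics/ and viewed, about 8 in all and at most 12, crops included, and the job is handed in when it is done.

Besides the shell and the picture viewer there is one more tool, called after "Request:" as name(argument=value, ...) on one line, values as JSON. carry_out: Moves the arm, as the interface text tells. Its arguments: {"type":"object","properties":{"steps":{"type":"array","items":{"type":"array"}},"gripper":{"type":"number"}},"required":["steps"]}

```bash
mkdir -p pics; ls; cat > h.py <<'E'
from station import r
import numpy as np, cv2
def save(n,img,crop=None,s=1):
    if crop: x0,y0,x1,y1=crop; img=img[y0:y1,x0:x1]
    img=cv2.resize(img,None,fx=s,fy=s,interpolation=cv2.INTER_CUBIC)
    cv2.imwrite(f'pics/{n}.png',cv2.cvtColor(img,cv2.COLOR_RGB2BGR))
def proj(cal,P):
    T=np.linalg.inv(cal['world_from_camera']);p=T[:3,:3]@np.array(P)+T[:3,3];K=cal['camera_matrix']
    q=K@np.array([p[0],-p[1],-p[2]]);return q[:2]/q[2]
E
python3 - <<'E'
from h import *
np.set_printoptions(precision=4,suppress=True)
s=r.sense();print(s['time_s'],s['tcp_pos'],s['ee_rot'],s['wrist_force'],s['gripper_width'])
ims=[]
for c in ['scene','top']:
    im=r.capture(c);ims.append(im)
    print(c,r.calibration(c))
    for t in ['stand','stand_lip','stand_corner','stop','blank_center','blank_end','wrench','stubby','square','pliers','marker','scriber']:
        print(c,t,[(np.round(d['centre'],4),round(d['confidence'],2)) for d in r.place_of(c,t)[:3]])
save('a_scene',ims[0],s=1.25);save('a_top',ims[1],s=1.25)
E
```

```text
pics
0.0 [0.2681 0.5639 0.2214] [[ 0.903  -0.4295 -0.0009]
 [-0.4296 -0.903  -0.002 ]
 [ 0.      0.0022 -1.    ]] [ 0.5478 -0.4261  0.5511] 0.997087653784011
scene {'camera_matrix': array([[480.4314,   0.    , 318.9892],
       [  0.    , 480.4314, 206.9586],
       [  0.    ,   0.    ,   1.    ]]), 'world_from_camera': array([[-0.5474,  0.5994, -0.584 , -0.4033],
       [-0.8369, -0.3857,  0.3885,  0.5315],
       [ 0.0076,  0.7014,  0.7128,  1.2158],
       [ 0.    ,  0.    ,  0.    ,  1.    ]])}
scene stand []
scene stand_lip []
scene stand_corner []
scene stop [(array([ 0.6484, -0.0085,  0.0931]), 0.54)]
scene blank_center []
scene blank_end [(array([ 0.3462, -0.5296,  0.0065]), 0.78)]
scene wrench []
scene stubby [(array([ 0.388 , -0.3034, -0.0026]), 0.44)]
scene square [(array([ 0.5674, -0.3896, -0.0018]), 0.25)]
scene pliers []
scene marker [(array([0.3471, 0.3255, 0.0018]), 0.49), (array([ 0.5687, -0.3905, -0.001 ]), 0.22)]
scene scriber []
top {'camera_matrix': array([[388.2087,   0.    , 318.2075],
       [  0.    , 388.2087, 197.7827],
       [  0.    ,   0.    ,   1.    ]
[... 407 characters left out ...]
2, -0.0066,  0.0937]), 0.76), (array([ 0.5926, -0.1909, -0.0033]), 0.47)]
top blank_center [(array([ 0.5077, -0.0224,  0.0803]), 0.93), (array([ 0.4123, -0.5281,  0.0079]), 0.72)]
top blank_end [(array([ 0.3439, -0.529 ,  0.0114]), 0.92), (array([0.5662, 0.0172, 0.0876]), 0.79)]
top wrench [(array([ 0.5717, -0.3926,  0.0015]), 0.97)]
top stubby [(array([ 0.3857, -0.3   , -0.0003]), 0.62), (array([ 0.5209,  0.3488, -0.002 ]), 0.26)]
top square [(array([0.5286, 0.1445, 0.0002]), 0.7)]
top pliers [(array([ 0.5182,  0.3511, -0.0025]), 0.79), (array([ 0.5549, -0.0633,  0.0619]), 0.25)]
top marker [(array([ 0.3482,  0.318 , -0.0031]), 0.59)]
top scriber [(array([ 0.5947, -0.1902, -0.0017]), 0.61)]
```

View pics/a_scene.png

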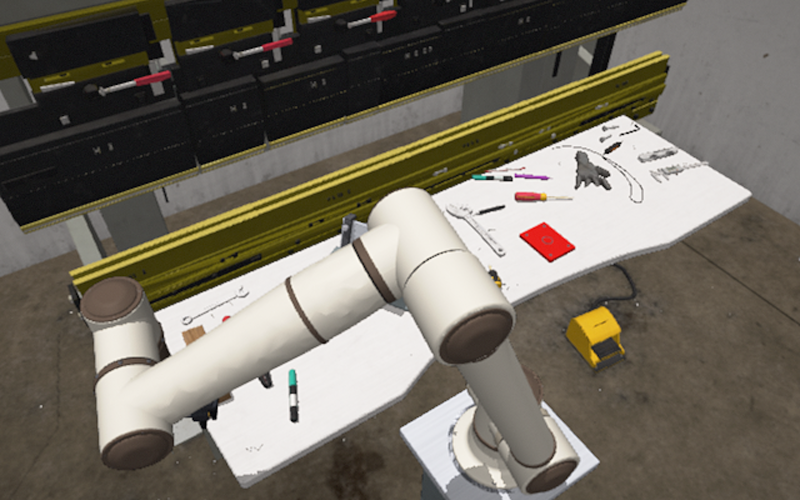

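View pics/a_top.png

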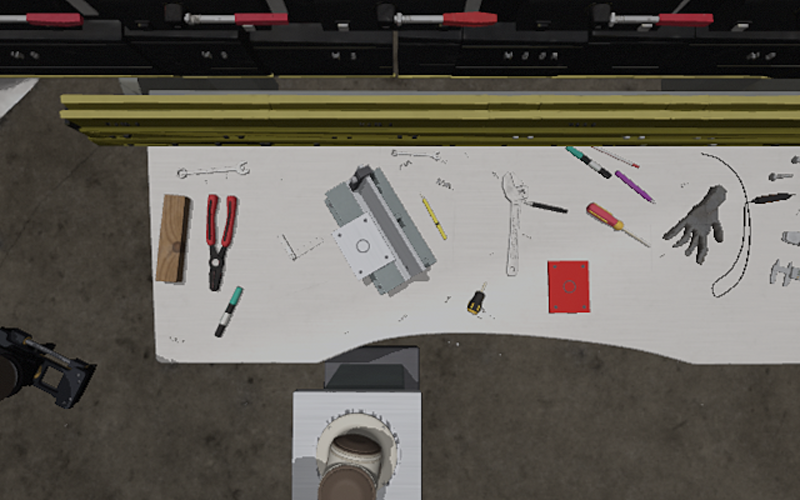

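The top view shows two candidates for the blank. The bare aluminium plate on the stand is at about (290,198) in original pixels. The red plate lies on the table at about (455,230) and is the look-alike, so I exclude it. Next I get the stand yaw and blank pose from the masks and confirm in a crop.

```bash
python3 - <<'E'
from h import *
np.set_printoptions(precision=4,suppress=True)
im=r.capture('top');cal=r.calibration('top');K=cal['camera_matrix'];T=cal['world_from_camera']
def back(uv,z):
    d=np.linalg.inv(K)@np.array([uv[0],uv[1],1]);d=T[:3,:3]@np.array([d[0],-d[1],-d[2]]);o=T[:3,3]
    return o+d*(z-o[2])/d[2]
for t,z in [('blank_center',.087),('stand',.012)]:
    for d in r.cut_out('top',t)[:2]:
        m=d['pixels'].astype(np.uint8);c=cv2.findContours(m,0,2)[0];c=max(c,key=cv2.contourArea)
        R=cv2.minAreaRect(c);b=cv2.boxPoints(R);W=np.array([back(p,z)[:2] for p in b])
        print(t,d['confidence'],m.sum(),b.tolist());print(W,'ctr',W.mean(0))
        for i in range(4):
            e=W[(i+1)%4]-W[i];print('len',np.linalg.norm(e),'ang',np.degrees(np.arctan2(e[1],e[0])))
for n in range(4):
    r.capture('top')
    print([ (t,np.round(r.place_of('top',t)[0]['centre'],4)) for t in ['stand_lip','stand_corner','stop','blank_center','stand']])
save('b_top',im,(240,115,370,250),5 if 0 else 4.4)
E
```

```text
blank_center 0.83 1383 [[438.0, 208.0], [471.0, 208.0], [471.0, 249.0], [438.0, 249.0]]
[[ 0.4777 -0.4515]
 [ 0.478  -0.548 ]
 [ 0.3586 -0.5456]
 [ 0.3583 -0.4497]] ctr [ 0.4182 -0.4987]
len 0.09653935488705466 ang -89.81446377267538
len 0.11941369106101349 ang 178.858117020698
len 0.09593976508319212 ang 90.21202345223925
len 0.11944565020525624 ang -0.8538494988501127
blank_center 0.8 1541 [[263.64617919921875, 185.6307830810547], [294.4461669921875, 168.03077697753906], [316.66156005859375, 206.90769958496094], [285.861572265625, 224.50770568847656]]
[[ 0.542   0.0606]
 [ 0.5944 -0.0298]
 [ 0.4798 -0.0959]
 [ 0.4279 -0.0059]] ctr [ 0.511  -0.0178]
len 0.10451331467428479 ang -59.88577692167469
len 0.13229877687393854 ang -150.06164962435952
len 0.10386661084263243 ang 119.94369394135583
len 0.13198923653587546 ang 30.218868424781892
stand 0.59 3801 [[253.5811004638672, 151.87701416015625], [298.68994140625, 124.51589965820312], [349.82843017578125, 208.8253173828125], [304.7196044921875, 236.18643188476562]]
[[ 0.6556  0.1046]
 [ 0.7434 -0.0373]
 [ 0.4768 -0.1989]
 [ 0.3911 -0.058
[... 334 characters left out ...]
3967285156], [381.800048828125, 252.40003967285156]]
[[ 0.3578 -0.2658]
 [ 0.4136 -0.2941]
 [ 0.3976 -0.3263]
 [ 0.3418 -0.298 ]] ctr [ 0.3777 -0.296 ]
len 0.06261239066697116 ang -26.85720160960086
len 0.03601115845208183 ang -116.42209258263406
len 0.06255643797842353 ang 153.0560424468318
len 0.0359169099797188 ang 63.668424232430546
[('stand_lip', array([ 0.5048, -0.0216,  0.0788])), ('stand_corner', array([ 0.5513, -0.0646,  0.0588])), ('stop', array([ 0.6496, -0.0083,  0.094 ])), ('blank_center', array([ 0.4113, -0.5256,  0.0045])), ('stand', array([ 0.5421, -0.045 ,  0.0006]))]Traceback (most recent call last):
  File "<stdin>", line 16, in <module>
IndexError: list index out of range
```

Request:
carry_out(steps=[[[10,9.5,-2],10],[[20,19,-3],20],[[30,28,-3],33],[[40,38,-3],33.5],[[40,38,-3],33.5],[[40,38,-3],33.5],[[40,38,-3],33.5],[[40,38,-3],33.5],[[40,38,-3],33.5],[[40,38,-3],33.5],[[40,38,-3],33.5],[[40,38,-3],33.5],[[40,38,-3],33.5],[[40,38,-3],33.5],[[40,38,-3],33.5],[[40,38,-3],33.5]], gripper=-1)

```text
time_s: 3.5
tcp_pos: [0.4662, 0.0507, 0.2526]
ee_rot: [[0.518, -0.855, 0.0], [-0.855, -0.518, 0.0], [-0.0, -0.0, -1.0]]
wrist_force: [0.1, 0.5, 0.1]
gripper_width: 0.006
```

```bash
python3 - <<'E'
from h import *
np.set_printoptions(precision=4,suppress=True)
s=r.sense();print(s['time_s'],s['tcp_pos'],s['ee_rot'],s['wrist_force'],s['gripper_width'],s['joints'])
cal=r.calibration('wrist');im=r.capture('wrist');print(cal)
for t in ['stand','stand_lip','stand_corner','stop','blank_center','blank_end']:
    print(t,[(np.round(d['centre'],4),round(d['confidence'],2)) for d in r.place_of('wrist',t)[:3]])
i2=r.capture('scene')
for t in ['stand','stand_lip','stand_corner','stop','blank_center','blank_end']:
    print(t,[(np.round(d['centre'],4),round(d['confidence'],2)) for d in r.place_of('scene',t)[:3]])
save('c_wrist',im,s=1.25);save('c_scene',i2,(170,150,470,375),2.6)
E
```

```text
3.5 [0.4662 0.0507 0.2526] [[ 0.5182 -0.8553  0.0001]
 [-0.8553 -0.5182  0.0001]
 [-0.     -0.0001 -1.    ]] [0.1174 0.5439 0.0562] 0.005943253736795507 [ 26.1315   5.3014 -17.5803  -0.0022 -67.1114   5.0813]
{'camera_matrix': array([[309.7069,   0.    , 320.6562],
       [  0.    , 309.7069, 202.2726],
       [  0.    ,   0.    ,   1.    ]]), 'world_from_camera': array([[-0.8548,  0.499 ,  0.1421,  0.5052],
       [-0.5189, -0.8223, -0.2338, -0.0128],
       [ 0.0002, -0.2736,  0.9619,  0.4137],
       [ 0.    ,  0.    ,  0.    ,  1.    ]])}
stand []
stand_lip [(array([ 0.5467, -0.0426,  0.0758]), 0.73)]
stand_corner [(array([ 0.5544, -0.0561,  0.0601]), 0.85)]
stop [(array([ 0.6481, -0.0078,  0.0916]), 0.87)]
blank_center [(array([ 0.5065, -0.0153,  0.0792]), 0.62)]
blank_end [(array([0.5685, 0.0154, 0.0782]), 0.59)]
stand [(array([ 0.5402, -0.049 , -0.0016]), 0.84), (array([0.5171, 0.3489, 0.0009]), 0.42)]
stand_lip [(array([ 0.5431, -0.0444,  0.0726]), 0.83)]
stand_corner [(array([ 0.5554, -0.0537,  0.0593]), 0.95)]
stop [(array([ 0.6494, -0.0068,  0.0927]), 0.4)]
blank_center [(array([ 0.5096, -0.0212,  0.0874]), 0.94), (array([ 0.4136, -0.5268,  0.0032]), 0.94)]
blank_end [(array([0.5639, 0.0153, 0.0801]), 0.79), (array([ 0.3487, -0.5287,  0.0071]), 0.73)]
```

View pics/c_wrist.png

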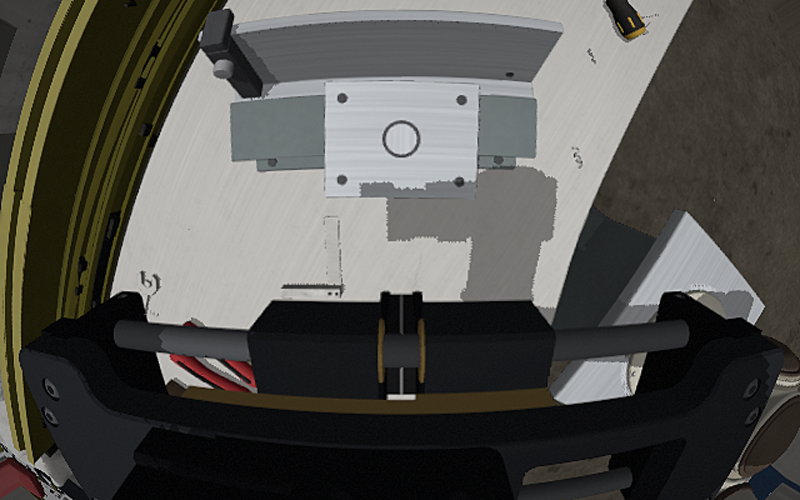

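View pics/c_scene.png

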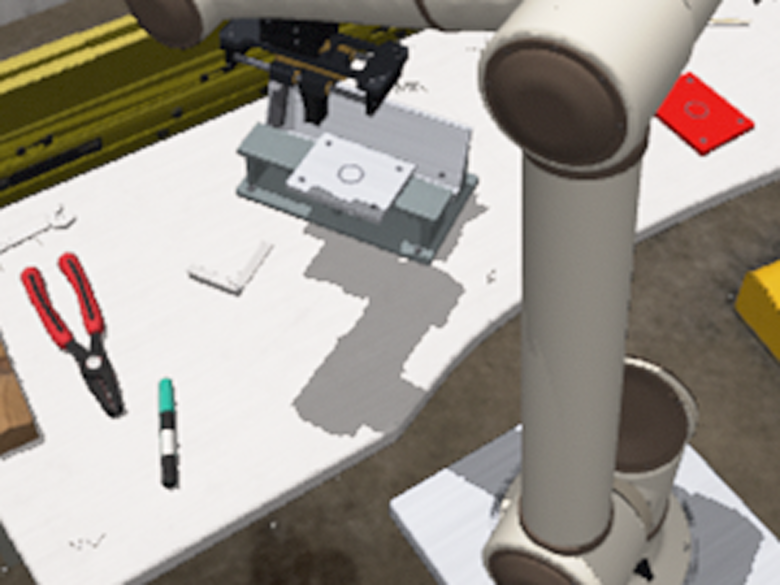

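The wrist view (1.25×) shows the aluminium blank with corners at (327,83), (479,83), (477,196) and (326,194). The end stop is at (225,60) at the far end of the rest, and the trough is clear. The scene crop shows the red plate lying on the table at the far right, so it is not the one meant. I compute the stand-frame geometry from these pixels.

```bash
cat >> h.py <<'E'
def wback(cal,uv,z):
    K=cal['camera_matrix'];T=cal['world_from_camera']
    a=(uv[0]-K[0,2])/K[0,0];b=(uv[1]-K[1,2])/K[1,1];t=np.hypot(a,b)
    d=np.array([a/t*np.sin(t),-b/t*np.sin(t),-np.cos(t)]);d=T[:3,:3]@d;o=T[:3,3]
    return o+d*(z-o[2])/d[2]
YAW=np.radians(31.0);O=np.array([.5425,-.0455])
def st(p,yaw=None):
    y=YAW if yaw is None else yaw
    q=np.array(p[:2])-O;return np.array([q@[np.sin(y),-np.cos(y)],q@[np.cos(y),np.sin(y)]])*1000
E
python3 - <<'E'
from h import *
np.set_printoptions(precision=2,suppress=True)
cal=r.calibration('wrist')
P={}
for n,uv,z in [('bFarL',(327,83),.087),('bFarR',(479,83),.087),('bFrR',(477,196),.087),('bFrL',(326,194),.087),('ring',(401.5,139),.087),
 ('landL_front',(232,161),.075),('landL_back',(231,101),.075),('landR_front',(536,158),.075),('landR_back',(536,99),.075),('restTopL',(247,12),.140),('restTopR',(562,24),.140)]:
    P[n]=wback(cal,np.array(uv)/1.25,z);print(n,P[n][:2]*1000,st(P[n]))
for a,b in [('bFarR','bFarL'),('bFrR','bFrL'),('landR_front','landL_front'),('landR_back','landL_back')]:
    e=P[b]-P[a];print(a,np.linalg.norm(e)*1000,np.degrees(np.arctan2(e[1],e[0])))
print('tcp',st(r.sense()['tcp_pos']),'stop',st([.6481,-.0078]))
E
```

```text
bFarL [586.57 -29.33] [ 8.84 46.1 ]
bFarR [477.58 -95.36] [  9.3  -81.32]
bFrR [427.41 -11.89] [-88.09 -81.34]
bFrL [539.25  53.59] [-86.61  48.25]
ring [507.59 -19.23] [-40.5  -16.39]
landL_front [634.64  73.33] [-54.4  140.18]
landL_back [663.23  24.85] [  1.87 139.72]
landR_front [396.98 -70.88] [ -53.19 -137.81]
landR_back [ 425.85 -116.49] [   0.77 -136.55]
restTopL [659.14 -47.86] [62.1  98.76]
restTopR [ 453.77 -161.16] [  53.44 -135.62]
bFarR 127.42730333525485 31.207215585528584
bFrR 129.6005445565707 30.347982022585246
landR_front 277.9944878565644 31.247993682485063
landR_back 276.27461417926764 30.771620609861227
tcp [-120.57  -16.32] stop [ 22.07 109.93]
```

Request:
carry_out(steps=[[[0,0,5],0],[[0,0,9],0],[[0,0,13],0],[[0,0,16],0],[[0,0,18],0],[[0,0,18.4],0],[[0.5,0,18.4],0],[[1,0,18.4],0],[[1.5,0,18.4],0],[[1.5,0,18.4],0],[[1.5,0,18.4],0]])

```text
time_s: 5.3
tcp_pos: [0.4745, 0.0365, 0.0692]
ee_rot: [[0.515, -0.857, 0.001], [-0.857, -0.515, 0.001], [0.0, -0.001, -1.0]]
wrist_force: [-0.3, -0.4, 0.0]
gripper_width: 0.002
```

Request:
carry_out(steps=[[[0.3,0,0],0],[[0.6,0,0],0],[[0.9,0,0],0],[[1.1,0,0],0],[[1.3,0,0],0],[[1.5,0,0],0],[[1.5,0,0],0]])

```text
time_s: 6.0
tcp_pos: [0.4826, 0.0234, 0.0692]
ee_rot: [[0.515, -0.857, 0.002], [-0.857, -0.515, 0.0], [0.0, -0.002, -1.0]]
wrist_force: [0.4, 0.4, 0.2]
gripper_width: 0.0
```

Request:
carry_out(steps=[[[0.2,0,0],0],[[0.4,0,0],0],[[0.6,0,0],0],[[0.6,0,0],0]])

```text
time_s: 6.4
tcp_pos: [0.4837, 0.021, 0.0691]
ee_rot: [[0.514, -0.858, -0.001], [-0.858, -0.514, 0.005], [-0.005, -0.001, -1.0]]
wrist_force: [-11.6, 19.4, 8.8]
gripper_width: 0.007
```

```bash
python3 - <<'E'
from h import *
np.set_printoptions(precision=4,suppress=True)
s=r.sense();print(st(s['tcp_pos']),s['wrist_force'],s['moment'])
im=r.capture('wrist')
for t in ['blank_center','blank_end']:
    print(t,[(st(d['centre']),d['centre'][2],round(d['confidence'],2)) for d in r.place_of('wrist',t)[:3]])
save('d_wrist',im,(120,20,520,340),1.8)
E
```

```text
[-87.3402 -16.1746] [-11.6144  19.3675   8.777 ] [5.6568 3.2571 0.0366]
blank_center [(array([-31.2061, -16.5985]), 0.0743, 0.62)]
blank_end [(array([-27.9377,  53.3023]), 0.0781, 0.77)]
```

View pics/d_wrist.png

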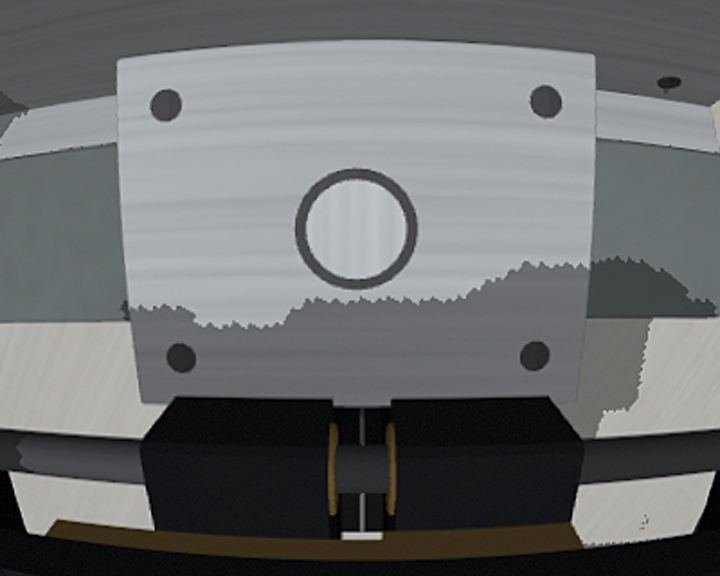

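Request:
carry_out(steps=[[[0.2,0,-0.3],0],[[0.2,0,-0.6],0],[[0.25,0,-0.9],0],[[0.25,0,-1.2],0],[[0.3,0,-1.5],0],[[0.35,0,-1.8],0],[[0.35,0,-1.8],0]])

```text
time_s: 7.25
tcp_pos: [0.4844, 0.0194, 0.0866]
ee_rot: [[0.514, -0.858, -0.003], [-0.858, -0.514, 0.007], [-0.007, -0.001, -1.0]]
wrist_force: [-4.4, 10.2, 0.2]
gripper_width: 0.007
```

```bash
python3 - <<'E'
from h import *
np.set_printoptions(precision=4,suppress=True)
s=r.sense();print(st(s['tcp_pos']),s['wrist_force'],s['moment'])
im=r.capture('wrist')
for t in ['blank_center','blank_end']:
    print(t,[(st(d['centre']),d['centre'][2],round(d['confidence'],2)) for d in r.place_of('wrist',t)[:3]])
i2=r.capture('scene')
for t in ['blank_center','blank_end']:
    print(t,[(st(d['centre']),d['centre'][2],round(d['confidence'],2)) for d in r.place_of('scene',t)[:3]])
a=cv2.resize(im[20:340,120:520],(400,320));b=cv2.resize(i2[170:290,240:390],(400,320))
save('e',np.hstack([a,b]))
E
```

```text
[-85.5955 -16.4032] [-4.4363 10.2118  0.2166] [3.1544 1.3161 0.0394]
blank_center [(array([-30.1245, -14.7984]), 0.086, 0.55)]
blank_end [(array([-24.1452,  57.09  ]), 0.0863, 0.72)]
blank_center [(array([ 347.2459, -359.4921]), 0.0044, 0.79), (array([-350.2397,  181.5127]), 0.0007, 0.69), (array([-23.8499, -18.3353]), 0.0941, 0.51)]
blank_end [(array([ 313.1685, -414.8475]), 0.0097, 0.81)]
```

View pics/e.png

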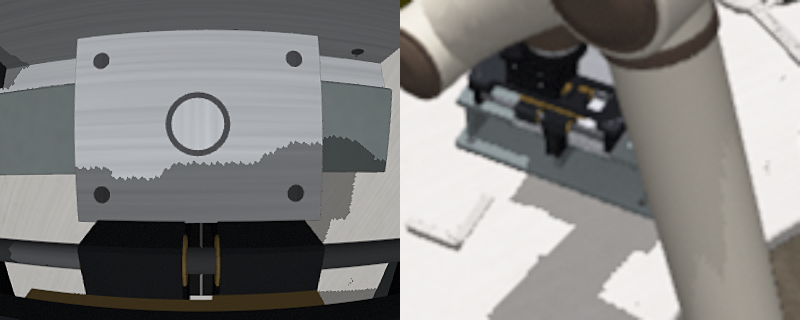

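The plate is tipping: its front edge now keeps the same pixel width while the camera rises, so it is at about 10°. I continue along the arc.

Request:
carry_out(steps=[[[0.25,0,-0.3],0],[[0.35,0,-0.6],0],[[0.45,0,-0.9],0],[[0.5,0,-1.2],0],[[0.6,0,-1.5],0],[[0.7,0,-1.8],0],[[0.8,0,-2.1],0],[[0.95,0,-2.5],0],[[1.1,0,-2.8],0],[[1.25,0,-3.1],0]])

```text
time_s: 8.55
tcp_pos: [0.4893, 0.0112, 0.1169]
ee_rot: [[0.513, -0.858, -0.006], [-0.858, -0.513, 0.011], [-0.013, -0.001, -1.0]]
wrist_force: [-8.0, 16.0, 5.5]
gripper_width: 0.005
```

```bash
cat > look.py <<'E'
from h import *
import sys
np.set_printoptions(precision=4,suppress=True)
s=r.sense();print(s['time_s'],st(s['tcp_pos']),s['tcp_pos'][2],s['wrist_force'])
im=r.capture('wrist')
for t in ['blank_center','blank_end']:
    print(t,[(st(d['centre']),d['centre'][2],round(d['confidence'],2)) for d in r.place_of('wrist',t)[:2]])
save(sys.argv[1],im[0:340,100:540])
E
python3 look.py f
```

```text
8.55 [-76.0257 -16.3782] 0.11690134940549496 [-8.0188 16.0184  5.4609]
blank_center [(array([-22.545 , -15.9694]), 0.1053, 0.92)]
blank_end [(array([-19.1747,  52.3535]), 0.1001, 0.64)]
```

View pics/f.png

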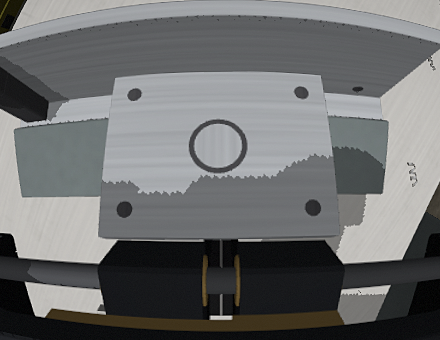

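Request:
carry_out(steps=[[[0.2,0,-0.4],0],[[0.35,0,-0.8],0],[[0.5,0,-1.2],0],[[0.7,0,-1.6],0],[[0.9,0,-1.9],0],[[1.1,0,-2.2],0],[[1.35,0,-2.5],0],[[1.6,0,-2.8],0],[[1.9,0,-3.1],0],[[2.1,0,-3.3],0]])

```text
time_s: 9.7
tcp_pos: [0.5005, -0.0075, 0.1501]
ee_rot: [[0.513, -0.858, -0.005], [-0.858, -0.513, 0.011], [-0.012, -0.001, -1.0]]
wrist_force: [-0.2, 0.4, -0.3]
gripper_width: 0.007
```

```bash
python3 look.py g
```

```text
9.7 [-54.2027 -16.3733] 0.15011324734396897 [-0.2134  0.4488 -0.2889]
blank_center [(array([-19.6627, -14.0847]), 0.098, 0.65)]
blank_end [(array([-16.7386,  53.6897]), 0.1004, 0.81), (array([ 26.0334, 108.3707]), 0.092, 0.27)]
```

View pics/g.png

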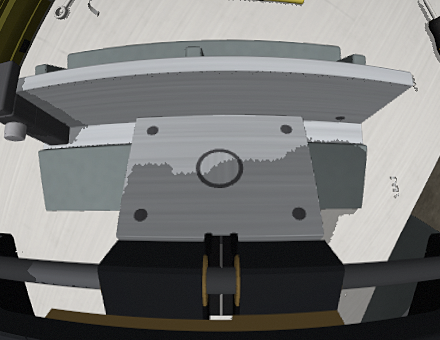

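```bash
cat > fit.py <<'E'
from h import *
from scipy.optimize import least_squares
def fproj(cal,p):
    T=np.linalg.inv(cal['world_from_camera']);q=T[:3,:3]@p+T[:3,3];K=cal['camera_matrix']
    a,b,c=q[0],-q[1],-q[2];n=np.hypot(a,b);t=np.arctan2(n,c);return np.array([a/n*t*K[0,0]+K[0,2],b/n*t*K[1,1]+K[1,2]])
ex=np.array([np.sin(YAW),-np.cos(YAW),0]);ey=np.array([np.cos(YAW),np.sin(YAW),0]);ez=np.array([0,0,1.])
O3=np.array([*O,0])
def corners(v): # theta deg, far-top-edge x,z mm, yc mm
    th=np.radians(v[0]);f=O3+(v[1]*ex+v[2]*ez+v[3]*ey)/1000;u=-np.cos(th)*ex+np.sin(th)*ez
    return [f+.065*ey,f-.065*ey,f+.1*u-.065*ey,f+.1*u+.065*ey]
def fit(px,v0=(40,20,75,-16)):
    cal=r.calibration('wrist')
    s=least_squares(lambda v:np.ravel([fproj(cal,c) for c in corners(v)]-np.array(px)),v0)
    print('theta,xf,zf,yc',np.round(s.x,1),'rms',np.round(np.sqrt(np.mean(s.fun**2)),2));return s.x
E
python3 -c "
from fit import *
fit([(235,118),(406,115),(422,236),(218,240)])"
```

```text
theta,xf,zf,yc [ 41.5  21.3  70.5 -15.7] rms 1.78
```

The fit gives a tilt of 41.5° with the far lower edge at (13, 61.5), so it sits on the ledge with its underside on the lip. The far edge has dropped into the trough, and the fingertip is now past and above the front edge. I back off, go lower and push it upright.

Request:
carry_out(steps=[[[-0.5,0,-0.3],0],[[-1.2,0,-0.3],0],[[-2.2,0,-0.2],0],[[-3,0,0],0],[[-3,0,1],0],[[-3,0,2],0],[[-3,0,3],0],[[-3,0,3.8],0],[[-3,0,3.8],0]])

```text
time_s: 10.75
tcp_pos: [0.4838, 0.0184, 0.1105]
ee_rot: [[0.512, -0.859, -0.009], [-0.859, -0.512, 0.01], [-0.013, 0.003, -1.0]]
wrist_force: [0.7, 0.1, -1.0]
gripper_width: 0.006
```

Request:
carry_out(steps=[[[0.4,0,0],0],[[0.8,0,0],0],[[1.1,0,0],0],[[1.3,0,-0.2],0],[[1.5,0,-0.4],0],[[1.7,0,-0.6],0],[[1.9,0,-0.8],0],[[2.1,0,-1],0]])

```text
time_s: 11.55
tcp_pos: [0.4947, 0.0003, 0.1204]
ee_rot: [[0.512, -0.859, -0.009], [-0.859, -0.512, 0.01], [-0.014, 0.002, -1.0]]
wrist_force: [-1.0, 1.6, -0.4]
gripper_width: 0.006
```

Request:
carry_out(steps=[[[0.3,0,-0.3],0],[[0.6,0,-0.6],0],[[0.9,0,-0.9],0],[[1.2,0,-1.2],0],[[1.5,0,-1.4],0],[[1.8,0,-1.6],0],[[2.1,0,-1.8],0],[[2.4,0,-2],0],[[2.7,0,-2.2],0],[[3,0,-2.3],0]])

```text
time_s: 12.55
tcp_pos: [0.5104, -0.0259, 0.1433]
ee_rot: [[0.512, -0.859, -0.009], [-0.859, -0.512, 0.01], [-0.013, 0.002, -1.0]]
wrist_force: [-0.0, 0.7, 0.4]
gripper_width: 0.003
```

```bash
python3 look.py i
```

```text
12.55 [-33.3275 -17.4049] 0.14325588896096722 [-0.0157  0.6964  0.4284]
blank_center [(array([ -3.9047, -18.5365]), 0.1076, 0.67), (array([-2.7749,  5.2839]), -0.0024, 0.56)]
blank_end [(array([-2.8996, 52.2575]), 0.1075, 0.91)]
```

View pics/i.png

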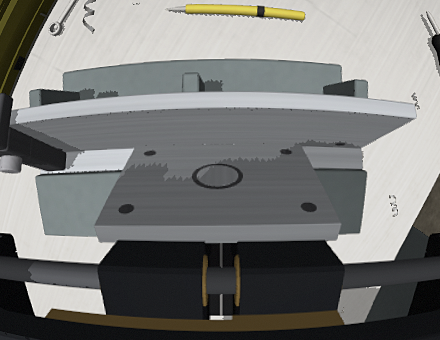

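Request:
carry_out(steps=[[[0.3,0,-0.2],0],[[0.6,0,-0.4],0],[[0.9,0,-0.5],0],[[1.2,0,-0.6],0],[[1.5,0,-0.7],0],[[1.8,0,-0.7],0],[[2.1,0,-0.7],0],[[2.4,0,-0.7],0],[[2.7,0,-0.7],0],[[3,0,-0.7],0],[[3.3,0,-0.7],0],[[3.6,0,-0.7],0],[[3.9,0,-0.7],0],[[4.2,0,-0.7],0],[[4.2,0,-0.7],0],[[4.2,0,-0.7],0],[[4.2,0,-0.7],0]])

```text
time_s: 14.4
tcp_pos: [0.5319, -0.0619, 0.1495]
ee_rot: [[0.512, -0.859, -0.009], [-0.859, -0.512, 0.01], [-0.013, 0.002, -1.0]]
wrist_force: [1.3, 1.0, -0.1]
gripper_width: 0.006
```

```bash
python3 look.py j
```

```text
14.4 [  8.6098 -17.5817] 0.1495258191443583 [ 1.2946  1.0393 -0.1496]
blank_center [(array([ 24.9263, -15.2105]), 0.1051, 0.75)]
blank_end [(array([28.8962, 52.1688]), 0.1057, 0.83)]
```

View pics/j.png

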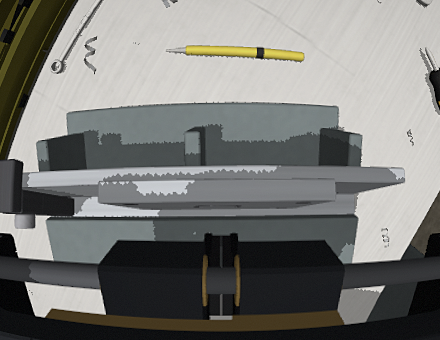

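The blank now leans on the rest in the trough. I withdraw and go round to its near (-y) end.

Request:
carry_out(steps=[[[-1.5,0,0],0],[[-3,0,-2],0],[[-3,0,-5],0],[[-3,2,-6],0],[[-3,5,-6],0],[[-2,8,-6],0],[[0,10.5,-6],0],[[0.9,10.5,-5],0],[[0.9,10.5,-3],0],[[0.9,10.5,0],0],[[0.9,10.5,3],0],[[0.9,10.5,4.7],0],[[0.9,10.5,4.7],0],[[0.9,10.5,4.7],0]])

```text
time_s: 15.95
tcp_pos: [0.4464, -0.1225, 0.1028]
ee_rot: [[0.513, -0.858, -0.009], [-0.858, -0.513, 0.01], [-0.013, 0.002, -1.0]]
wrist_force: [0.7, -0.3, 0.1]
gripper_width: 0.003
```

```bash
python3 look.py k; python3 - <<'E'
from h import *
np.set_printoptions(precision=1,suppress=True)
for c in ['top','scene','wrist']:
    r.capture(c)
    for t in ['blank_center','blank_end','stop']: print(c,t,[(st(d['centre']),round(d['centre'][2]*1000,1),round(d['confidence'],2)) for d in r.place_of(c,t)[:2]])
E
```

```text
15.95 [  16.5411 -122.0182] 0.1027776642178229 [ 0.6546 -0.3271  0.0939]
blank_center []
blank_end [(array([148.0896, -26.333 ]), -0.0006, 0.46)]
top blank_center [(array([ 347.8, -358.3]), 4.4, 0.8), (array([ 28.6, -19.4]), 109.5, 0.55)]
top blank_end [(array([ 314.1, -414.8]), 12.5, 0.82), (array([29.9, 50.6]), 112.6, 0.71)]
top stop [(array([ 20.5, 106.6]), 94.6, 0.59)]
scene blank_center [(array([ 347.5, -359.4]), 4.7, 0.81), (array([ 311.2, -157.4]), 0.0, 0.64)]
scene blank_end [(array([28.6, 50. ]), 108.5, 0.88), (array([ 316.9, -415.7]), 8.7, 0.71)]
scene stop [(array([ 23.6, 111.8]), 93.7, 0.72)]
wrist blank_center []
wrist blank_end []
wrist stop []
```

View pics/k.png

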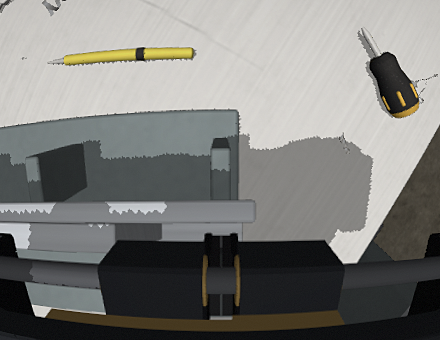

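The top view puts the blank centre at (28.6, -19, 109.5), against the required (28, ·, 109), so it leans flat. About 59 mm of travel to the stop remains. I push along -tool y in stages.

Request:
carry_out(steps=[[[0,-0.5,0],0],[[0,-1,0],0],[[0,-1.5,0],0],[[0,-2,0],0],[[0,-2.3,0],0],[[0,-2.6,0],0],[[0,-2.9,0],0],[[0,-3.2,0],0],[[0,-3.5,0],0]])

```text
time_s: 17.6
tcp_pos: [0.4753, -0.1052, 0.1025]
ee_rot: [[0.512, -0.859, -0.011], [-0.859, -0.512, 0.01], [-0.014, 0.004, -1.0]]
wrist_force: [-3.5, -3.1, 2.6]
gripper_width: 0.002
```

Request:
carry_out(steps=[[[0,-0.3,0],0],[[0,-0.6,0],0],[[0,-0.9,0],0],[[0,-1.2,0],0],[[0,-1.5,0],0],[[0,-1.8,0],0],[[0,-2.1,0],0],[[0,-2.4,0],0]])

```text
time_s: 18.4
tcp_pos: [0.4956, -0.0929, 0.1024]
ee_rot: [[0.512, -0.859, -0.012], [-0.859, -0.512, 0.01], [-0.015, 0.005, -1.0]]
wrist_force: [-3.4, -2.9, 3.6]
gripper_width: 0.005
```

```bash
cat > ends.py <<'E'
from h import *
np.set_printoptions(precision=1,suppress=True)
s=r.sense();print(s['time_s'],st(s['tcp_pos']),s['tcp_pos'][2],s['wrist_force'])
f=np.array(s['wrist_force']);print('f stand x,y',f[:2]@[np.sin(YAW),-np.cos(YAW)],f[:2]@[np.cos(YAW),np.sin(YAW)])
for c in ['top','scene']:
    r.capture(c)
    for t in ['blank_center','blank_end','stop']: print(c,t,[(st(d['centre']),round(d['centre'][2]*1000,1),round(d['confidence'],2)) for d in r.place_of(c,t)[:2] if abs(st(d['centre'])[0])<60])
E
python3 ends.py
```

```text
18.4 [ 16.5 -64.6] 0.10243921099946197 [-3.4 -2.9  3.6]
f stand x,y 0.7929094290616745 -4.395515199969557
top blank_center [(array([28.4,  7.5]), 106.5, 0.64)]
top blank_end [(array([25.8, 76.5]), 112.0, 0.58)]
top stop [(array([ 20.3, 109.8]), 93.2, 0.58)]
scene blank_center [(array([29.6, 11. ]), 113.6, 0.57)]
scene blank_end [(array([25.7, 75. ]), 108.9, 0.82)]
scene stop [(array([ 25.2, 109.9]), 91.4, 0.44)]
```

Request:
carry_out(steps=[[[0,-0.3,0],0],[[0,-0.6,0],0],[[0,-0.9,0],0],[[0,-1.2,0],0],[[0,-1.5,0],0],[[0,-1.8,0],0],[[0,-2,0],0],[[0,-2.2,0],0],[[0,-2.4,0],0],[[0,-2.5,0],0]])

```text
time_s: 19.8
tcp_pos: [0.5168, -0.08, 0.1022]
ee_rot: [[0.512, -0.859, -0.013], [-0.859, -0.512, 0.01], [-0.015, 0.006, -1.0]]
wrist_force: [-6.3, -2.8, 4.7]
gripper_width: 0.004
```

```bash
python3 ends.py
```

```text
19.8 [ 16.3 -39.8] 0.10223608915644801 [-6.3 -2.8  4.7]
f stand x,y -0.8328468398501712 -6.795777537861403
top blank_center [(array([33.2, 33. ]), 107.7, 0.6)]
top blank_end [(array([ 28.1, 102.6]), 113.6, 0.5)]
top stop [(array([ 20.8, 107.7]), 89.9, 0.53)]
scene blank_center []
scene blank_end [(array([27.7, 98.9]), 109.0, 0.57)]
scene stop [(array([ 27.2, 109.5]), 91.6, 0.58), (array([-1.5,  2.5]), 70.0, 0.23)]
```

Request:
carry_out(steps=[[[0,-0.1,0],0],[[0,-0.2,0],0],[[0,-0.3,0],0],[[0,-0.4,0],0],[[0,-0.5,0],0]])

```text
time_s: 20.7
tcp_pos: [0.5208, -0.0775, 0.1022]
ee_rot: [[0.512, -0.859, -0.013], [-0.859, -0.512, 0.01], [-0.015, 0.007, -1.0]]
wrist_force: [-5.2, -2.7, 4.9]
gripper_width: 0.004
```

Request:
carry_out(steps=[[[0,-0.05,0],0],[[0,-0.1,0],0],[[0,-0.15,0],0],[[0,-0.2,0],0]])

```text
time_s: 21.1
tcp_pos: [0.5223, -0.0766, 0.1022]
ee_rot: [[0.512, -0.859, -0.014], [-0.859, -0.512, 0.009], [-0.015, 0.008, -1.0]]
wrist_force: [-5.6, -2.1, 3.4]
gripper_width: 0.005
```

Request:
carry_out(steps=[[[0,-0.05,0],0],[[0,-0.1,0],0],[[0,-0.15,0],0],[[0,-0.2,0],0]])

```text
time_s: 21.5
tcp_pos: [0.5237, -0.0758, 0.1023]
ee_rot: [[0.512, -0.859, -0.015], [-0.859, -0.512, 0.009], [-0.016, 0.009, -1.0]]
wrist_force: [-5.2, -2.6, 3.2]
gripper_width: 0.006
```

Request:
carry_out(steps=[[[0,-0.05,0],0],[[0,-0.1,0],0],[[0,-0.15,0],0]])

```text
time_s: 21.8
tcp_pos: [0.5248, -0.0751, 0.1023]
ee_rot: [[0.512, -0.859, -0.016], [-0.859, -0.512, 0.009], [-0.016, 0.01, -1.0]]
wrist_force: [-5.9, -2.5, 2.7]
gripper_width: 0.004
```

```bash
python3 ends.py; python3 - <<'E'
from h import *
a=r.capture('scene');b=r.capture('top')
a=cv2.resize(a[165:265,230:370],None,fx=5,fy=5,interpolation=cv2.INTER_CUBIC)[:500,:700]
b=cv2.resize(b[120:220,250:350],(500,500),interpolation=cv2.INTER_CUBIC)
save('l',cv2.resize(np.hstack([a,b]),(800,333)))
E
```

```text
21.8 [ 16.3 -30.4] 0.10225008030282594 [-5.9 -2.5  2.7]
f stand x,y -0.8872394304026527 -6.311522517862587
top blank_center [(array([29.1, 37.9]), 107.8, 0.48)]
top blank_end [(array([ 27.6, 112.5]), 111.4, 0.57)]
top stop [(array([ 22.9, 107. ]), 94.2, 0.56)]
scene blank_center [(array([28.5, 43.9]), 114.0, 0.95)]
scene blank_end [(array([ 29.6, 109.4]), 110.3, 0.66)]
scene stop [(array([ 24. , 110.9]), 91.2, 0.74)]
```

View pics/l.png

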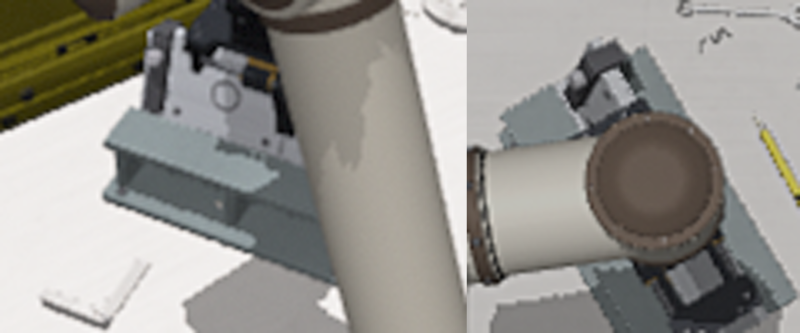

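The scene crop shows the blank upright with its far end almost at the stop (165,75). I continue in 0.5 mm rows until the force rises.

Request:
carry_out(steps=[[[0,-0.05,0],0],[[0,-0.1,0],0],[[0,-0.15,0],0]])

```text
time_s: 22.6
tcp_pos: [0.526, -0.0744, 0.1023]
ee_rot: [[0.512, -0.859, -0.017], [-0.859, -0.512, 0.009], [-0.016, 0.01, -1.0]]
wrist_force: [-5.6, -1.2, 3.5]
gripper_width: -0.001
```

Request:
carry_out(steps=[[[0,-0.05,0],0],[[0,-0.1,0],0],[[0,-0.15,0],0]])

```text
time_s: 22.9
tcp_pos: [0.5271, -0.0737, 0.1023]
ee_rot: [[0.512, -0.859, -0.018], [-0.859, -0.512, 0.008], [-0.016, 0.011, -1.0]]
wrist_force: [-4.7, -3.2, 4.1]
gripper_width: 0.007
```

Request:
carry_out(steps=[[[0,-0.05,0],0],[[0,-0.1,0],0],[[0,-0.15,0],0]])

```text
time_s: 23.2
tcp_pos: [0.527, -0.0737, 0.1023]
ee_rot: [[0.512, -0.859, -0.021], [-0.859, -0.512, 0.007], [-0.017, 0.015, -1.0]]
wrist_force: [-7.6, -5.6, 5.8]
gripper_width: 0.005
```

Request:
carry_out(steps=[[[0,-0.05,0],0],[[0,-0.1,0],0],[[0,-0.15,0],0]])

```text
time_s: 23.5
tcp_pos: [0.527, -0.0736, 0.1023]
ee_rot: [[0.511, -0.859, -0.025], [-0.859, -0.512, 0.006], [-0.018, 0.019, -1.0]]
wrist_force: [-7.3, -4.6, 6.1]
gripper_width: 0.002
```

Motion has stalled at TCP y = -28, and the force stepped from about 6 to 9 N. That matches the stop position, so the blank is in light contact. I withdraw along -y, then up and away.

Request:
carry_out(steps=[[[0,0.2,0],0],[[0,0.6,0],0],[[0,1.5,0],0],[[0,3,0],0],[[0,4,0],0],[[0,4,0],0],[[0,4,-3],0],[[0,4,-7],0],[[0,4,-11],0],[[-4,4,-14],0],[[-9,4,-14],0],[[-13,4,-14],0],[[-17,4,-14],0],[[-17,4,-14],0],[[-17,4,-14],0]])

```text
time_s: 25.0
tcp_pos: [0.4092, 0.0519, 0.2465]
ee_rot: [[0.514, -0.858, -0.023], [-0.858, -0.514, 0.006], [-0.017, 0.017, -1.0]]
wrist_force: [0.3, -0.5, -1.1]
gripper_width: 0.004
```

```bash
python3 ends.py; python3 - <<'E'
from h import *
np.set_printoptions(precision=1,suppress=True)
for k in range(2):
  cal=r.calibration('wrist');im=r.capture('wrist')
  for t in ['blank_center','blank_end','stop']: print(t,[(st(d['centre']),round(d['centre'][2]*1000,1),round(d['confidence'],2)) for d in r.place_of('wrist',t)[:2]])
a,b=[[d['pixels'] for d in r.cut_out('wrist',t)[:1]] for t in ['blank_center','stop']]
if a and b:
  k=np.ones((3,3),np.uint8)
  for n in range(6):
    if (cv2.dilate(a[0].astype(np.uint8),k,iterations=n)&b[0]).any(): print('mask gap px',n);break
  for m in (a[0],b[0]): ys,xs=np.where(m);print(xs.min(),xs.max(),ys.min(),ys.max())
save('m',im)
E
```

```text
25.0 [-152.1  -64.1] 0.24647596757801582 [ 0.3 -0.5 -1.1]
f stand x,y 0.5182086720443957 -0.01754793825308998
top blank_center []
top blank_end [(array([ 29.3, 110.7]), 113.2, 0.8)]
top stop [(array([ 19.5, 108.6]), 96.2, 0.6)]
scene blank_center [(array([29.8, 47.5]), 112.8, 0.81)]
scene blank_end [(array([ 30. , 113.3]), 107.2, 0.68)]
scene stop [(array([ 22.3, 112.6]), 93.3, 0.4)]
blank_center [(array([24.8, 46.7]), 108.9, 0.8), (array([-350.8,  185. ]), -1.9, 0.39)]
blank_end [(array([ 30.7, 113.8]), 105.4, 0.86)]
stop [(array([ 24.9, 112.9]), 92.2, 0.89)]
blank_center [(array([26.4, 43.2]), 105.1, 0.95)]
blank_end [(array([ 27. , 115.4]), 106.3, 0.92)]
stop [(array([ 25.7, 108.1]), 91.6, 0.61)]
mask gap px 0
127 274 0 52
110 163 0 56
```

```bash
python3 -c "
from station import r
print(r.finish_job(), r.sense()['time_s'])"
```

```text
the job is handed in; nothing more can be done
the job is handed in; nothing more can be done
```

I tipped the aluminium blank up into the trough, slid it along to the end stop and left it standing there. The job is handed in at about 25 s on the robot's clock, with the robot clear of everything.

- **Tipping:** With the shut fingers I pushed the front edge until the far edge met the rest, then lifted the front. The far edge dropped onto the ledge. The fingertip had gone past and above the front edge by then, so I backed off, went lower and pushed the blank up onto the rest.
- **Stop contact:** Sliding took about 6 N. At the stop the blank stalled and the force rose to about 9 N, so roughly 3 N went into the stop. The highest push in the whole job was about 24 N at the wrist, against the rest before lifting.
- **Final position:** After I withdrew, the cameras put the blank centre at about x = 27, z = 109 mm in the stand's frame (target 28, 109).
- **Gap to the stop:** The end face measured y ≈ 111–115 mm and the stop face y ≈ 108–113 mm. They agree within the networks' error, and their masks touch.
- **Not confirmed:** The pictures cannot settle a gap under about 2 mm, so the contact rests on the stall and the force step. I did not view the final picture, because the viewing limit was used up. I also did not re-measure the bystander tools, though no move went near them.

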